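# Snap a board carrier home on the three-ball stage

## Robot

A 6-joint arm with a two-finger parallel gripper is mounted at the origin on the work surface. World frame = base frame: x ahead of the robot, y to its left, z up, the work surface at z = 0. Lengths are in m, angles in rad, forces in N, time in s.
With the tool pointing down it reaches from about 0.35 to 0.775 m from the base axis. Payload 7.3 kg.
Tool frame: the origin (TCP) lies at the very end of the fingers, on their centre line; the grasp point (between the pads) lies 19 mm behind it (robot.pinch_z is the distance from the TCP to the grasp point, in m); z points along the fingers, y is the line along which they close (so a half turn about z gives the same grasp; the last joint's range is limited). The gripper opens to 92 mm and grips with 3 to 60 N. Pads are 19 mm wide; open, the fingers measure 130 mm over their backs; the gripper's body (75 mm by 190 mm) begins 47 mm behind the grasp point.
Start: joints at [-1.265, 0.342, 1.524, -0, 1.275, -0.146], TCP at [0.229, -0.472, 0.227] pointing down, gripper open.
Joint ranges: [-2.53, 2.53], [-0.77, 2.02], [0.04, 2.7], [-1, 4.14], [0.28, 2.66], [-3.11, 3.11]. Speed limits (rad/s): [2.57, 2.57, 3.14, 3.14, 3.14, 3.14].

## Interface

Orientations are given as [roll, pitch, yaw] about the fixed x, y, z axes, in that order (R = Rz(yaw) Ry(pitch) Rx(roll)).
In Python, from cell import robot gives the robot as it stands.
- The arm moves only by the tool move_arm, never from a script. Its argument "motion" is a list of rows, each a list of 6 numbers: the shift along the tool's x, y, z in units of 0.1 m (1.0 is 0.1 m), then the turn, a rotation vector about the tool's x, y, z in units of pi rad (1.0 is pi rad). In form: [[dx, dy, dz, rx, ry, rz], ...]. A call has 1 to 12 rows; each row is the pose to reach, as a shift and turn from the pose commanded when the call began, along the tool's axes at that moment, turning the shorter way round; what a row does not reach only later rows make up. A row lasts 1/8 s, in which the tool goes at most 62.5 mm and 10.7 degrees, less where a joint would pass 70% of its speed; a pose out of reach is approached as far as the arm can. A call with a number of a shift or a turn outside -1 to 1 is refused whole. A call with a gripper value outside its range is refused whole. "fingers" is the opening, from -1 (shut) to 1 (fully open), set as the call begins (left out, the last holds). The fingers move at their own pace and stop on an object; "newtons" is the grip in N (left out, the last holds). Time passes only in rows, so rows that repeat a pose let the fingers close. It gives the time, the measured TCP pose, the force, the opening and the grip force at its end, in the units of the state.
- robot.observe(): the state, without advancing time (a new reading comes with each control period).
- robot.read_camera(name): name is "scene" or "top" or "wrist"; returns a dict with "image" (384x512x3 uint8, red, green, blue), "range_z" (384x512 float32, m along the optical axis (not along the pixel's ray), 0 where there is no reading), "vfov" (degrees; the focal length in pixels is half the picture's height over the tangent of half this angle, whatever the lens; pixels are square), "cx", "cy" (the principal point, pixels), "extrinsics" (4x4, takes a point from camera to world coordinates); the wrist camera has in their place "hand_eye" (4x4, takes a point from camera to tool coordinates, whose origin is the TCP and whose axes are the flange's). Camera axes: x right, y up, looking along -z (the intrinsics and any distortion apply to the point x, -y, -z); pixel columns grow to the right and rows downward; lengths in m; the calibration is good to about 2 mm. A picture is of the moment at which its call begins: read the wrist's pose just before it.
- robot.hand_in(): hands the job in; it is judged then, once.
The state is a dict: "time": time; "qpos": joint angles; "qvel": joint speeds; "joint_efforts": joint torques, N m; "tool_pos": TCP position; "tool_rot": TCP orientation; "contact_force": force on the tool from outside, world axes, zero at the start; "torque": the same for the moment, N m; "opening": finger opening in m; "grip_force": force on a finger pad.
Only numpy, scipy, OpenCV 4.12 (cv2) and the standard library are available. Lean on these libraries where they do the work, as an engineer would, in place of code of your own. Each camera call takes 0.05 s, during which the arm holds its last target. There are 200 camera calls.

## Task

Pick up the aluminium board carrier by its black grip block and set it on the three steel balls of the small focus stage, its narrow tongue over the stage's own tongue, then press it gently down past the two sprung rollers and, still holding it, ease it fully home on all three balls as the springs pull it in (do not let it snap down), so that all three contact pins are pushed in; let go and leave it there. The height of the stage's table is not known and must be felt, so never push harder than about 20 N. Leave the other things on the bench where they are.

Things in the scene. Friction and masses are not known exactly. Their poses are not given: they have to be found in the camera images.
- carrier: Board carrier, loose, 0.28 to 0.42 kg: aluminium plate 12 mm thick, green circuit board on top (surface 14 mm up, its parts up to 19 mm up lie over 14 mm off the x axis or behind x -28 mm). Origin: centre of the underside, below the grip block; z up, x towards its tongue. Plate x -45 to 30, y -44 to 44 mm; tongue 36 mm wide, x 30 to 58 mm. Starts flat on the bench mat (top at z 2 mm).
- carrier_grip (a point): Point inside the black plastic grip block that stands on the middle of the carrier, on its vertical centre line, 36 mm above the underside; axes as the carrier's. The block is 22 mm (x) by 30 mm (y), its top 52 mm above the underside. Gripped across the 22 mm (fingers closing along x) the fingers stay clear of the stage's rollers.
- carrier_nose (a point): Middle of the end of the carrier's tongue, on its top face: (58, 0, 12) mm in the carrier's frame.
- carrier_groove (a point): Mouth of one of the three V-grooves in the carrier's underside, at (38, 0, 0) mm of the carrier; the others are at (-30, 28) and (-30, -28) mm. Each is straight, 90 degrees, 7 mm deep, 14 mm wide at the mouth, 26 mm long, and runs towards the middle.
- carrier_side (a point): On the carrier's left side, at (0, 44, 6) mm of the carrier. Both long sides are half-round edges of 6 mm radius, centred 38 mm from the middle and 6 mm above the underside; the rollers ride over them.
- stage: Focus stage, fixed: dark foot 125 x 150 mm, origin at its underside's centre, z up, x towards the stage's tongue. Its aluminium table (tongue at +x) has its top 38 to 74 mm above the origin, different each time, not measured, rigid under load. Home, the carrier's origin is right above the stage's, x the same way, underside 5.5 mm above the table top (43.5 to 79.5 mm above the origin).
- stage_nose (a point): On the foot's top (z 12 mm), at (38, 0) mm of the stage, below the far ball. Three fixed 12 mm steel balls stand on the table at (38, 0), (-30, 28) and (-30, -28) mm, tops 10 mm above the table top; they fit the carrier's grooves.
- stage_left (a point): On the foot's top (z 12 mm), at (0, 69) mm of the stage, below the left roller housing; the right one mirrors it. Grey housings: 30 mm wide in x, 63 to 75 mm off the middle, 27 mm above the table top. In front of each a steel roller of 6 mm radius, axis along x, 19.5 mm above the table top, is pushed inwards by a spring: 5.5 N at rest, 0.5 N more per mm.
- stage_right (a point): The mirror point at (0, -69, 12) mm of the stage. Coming down, the carrier's edges meet the rollers 17.5 mm above home. Spreading them takes about 14 N downwards in all (carrier's weight included), less the deeper it goes; they are passed 8 mm above home, then draw the carrier onto the balls and hold it with about 11 N.
- pin_left (a joint): Push-in depth (m) of the sprung brass contact pin of 4 mm diameter in the stage's table at (+6, +27) mm: 0 when free (its tip 15.5 mm above the table), 0.003 when the carrier is home. It yields at 0.4 to 0.7 N.
- pin_right (a joint): The same for the pin at (+6, -27) mm.
- pin_near (a joint): The same for the pin at (-38, 0) mm.
- solder_spool: Bystander: steel spool, 52 mm across, 40 mm tall; origin at the centre of its underside.
- flux_bottle: Bystander: white dropper bottle, 32 mm across, 85 mm tall; origin at the centre of its underside.
- tweezers: Bystander: steel tweezers lying flat, 110 mm long, 5 mm high; origin at the middle of their underside.
- screwdriver: Bystander: screwdriver lying flat, 150 mm long; origin under its middle.
- wool_cup: Bystander: dark steel cup with brass wool, 60 mm across, about 52 mm tall; origin at the centre of its underside.
- board_offcut: Bystander: green board offcut 50 by 90 by 4 mm lying flat; origin at the centre of its underside.
- parts_tray: Bystander: black divided tray 100 by 160 by 30 mm; origin at the centre of its underside.

How it is judged:
By the outcome, as a careful person would: the job done as asked, in the order asked, and still so for the second after the job is handed in, with the robot touching nothing.
It also fails if it takes over 53 s, if anything falls off the work surface, if the arm or the gripper's body presses on something with over 40 N, if the wrist force passes 120 N, or if a joint passes its speed limit or range.

## Working session

There is one attempt and no reset: what is moved stays moved. The work goes in short steps, Python scripts to look and compute and a tool call to move; the robot and the scene stay as the last step left them, time stands still between calls to the robot, and variables do not carry over. Pictures are saved under pics/ and viewed, at most 10 in all, crops included, and the job is handed in when it is done.

Besides the shell and the picture viewer there is one more tool, called after ">>>" as name(argument=value, ...), one argument or row to a line, values as JSON. move_arm: Moves the arm, as the interface text tells. Shifts and turns lie within -1 to 1; 1 stands for 0.1 m of shift or pi rad of turn. Its arguments: {"type":"object","properties":{"motion":{"type":"array"},"fingers":{"type":"number"},"newtons":{"type":"number"}},"required":["motion"]}

```bash
mkdir -p pics; ls
cat > h.py <<'E'
import numpy as np, cv2, pickle
from cell import robot
from scipy.spatial.transform import Rotation as R
def cap(n):
    s=robot.observe(); c=robot.read_camera(n)
    if n=='wrist':
        T=np.eye(4);T[:3,:3]=R.from_euler('xyz',s['tool_rot']).as_matrix();T[:3,3]=s['tool_pos'];c['extrinsics']=T@c['hand_eye']
    return c
def cloud(c):
    h,w=c['range_z'].shape;f=h/2/np.tan(np.radians(c['vfov'])/2)
    u,v=np.meshgrid(np.arange(w),np.arange(h));z=c['range_z']
    P=np.stack([(u-c['cx'])/f*z,-(v-c['cy'])/f*z,-z,np.ones_like(z)],-1)
    return (P@c['extrinsics'].T)[...,:3]
E
python3 - <<'E'
from h import *
for n in ['top','scene']:
    c=cap(n);pickle.dump(c,open(n+'.pkl','wb'))
    print(n,{k:v for k,v in c.items() if k not in('image','range_z')})
    cv2.imwrite(f'pics/{n}0.png',cv2.resize(c['image'][...,::-1],(800,600),interpolation=cv2.INTER_CUBIC))
print(robot.observe())
E
```

```text
pics
top {'vfov': 51.54488842765306, 'cx': 252.16086989281857, 'cy': 189.90966936574722, 'extrinsics': array([[-9.16424130e-03,  9.86005009e-01, -1.66463625e-01,
         3.92958745e-01],
       [-9.99954953e-01, -9.44781300e-03, -9.11685497e-04,
        -3.05440005e-02],
       [-2.47164366e-03,  1.66447771e-01,  9.86047175e-01,
         1.22565452e+00],
       [ 0.00000000e+00,  0.00000000e+00,  0.00000000e+00,
         1.00000000e+00]])}
scene {'vfov': 44.83470337323169, 'cx': 253.1835654213055, 'cy': 193.8426439746362, 'extrinsics': array([[-0.64338972, -0.4545652 ,  0.6159709 ,  1.256899  ],
       [ 0.76535996, -0.36455423,  0.53040017,  0.57855455],
       [-0.01654667,  0.81269348,  0.58245645,  0.7254803 ],
       [ 0.        ,  0.        ,  0.        ,  1.        ]])}
{'time': 0.1, 'qpos': array([-1.26497355e+00,  3.42629204e-01,  1.52489376e+00, -2.42734693e-05,
        1.27538319e+00, -1.46001869e-01]), 'qvel': array([ 0.00147167,  0.00018551, -0.00276503, -0.00012059, -0.00017638,
       -0.0008307 ]), 'joint_efforts': array([ 1.42782916e-03, -4.32006097e+01, -2.44694316e+01,  7.19179655e-02,
        5.26248990e-02, -6.75071715e-05]), 'tool_pos': array([ 0.22912613, -0.47197744,  0.22613651]), 'tool_rot': array([-3.14028975e+00, -1.68127078e-04,  4.51831620e-01]), 'contact_force': array([ 0.63101781, -0.51471556, -1.14598807]), 'torque': array([ 0.0053612 ,  0.0135932 , -0.03395326]), 'grip_force': 0.0, 'opening': 0.09205043852232045}
```

View pics/top0.png

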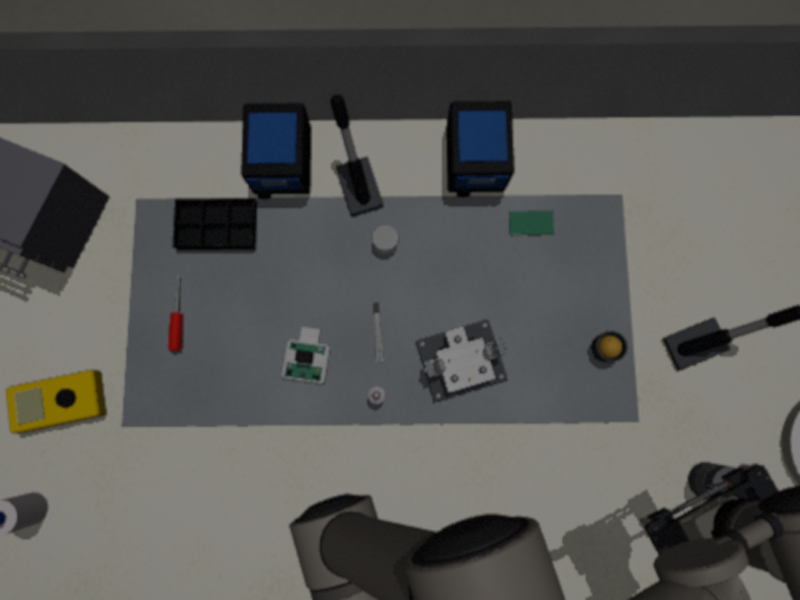

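View pics/scene0.png

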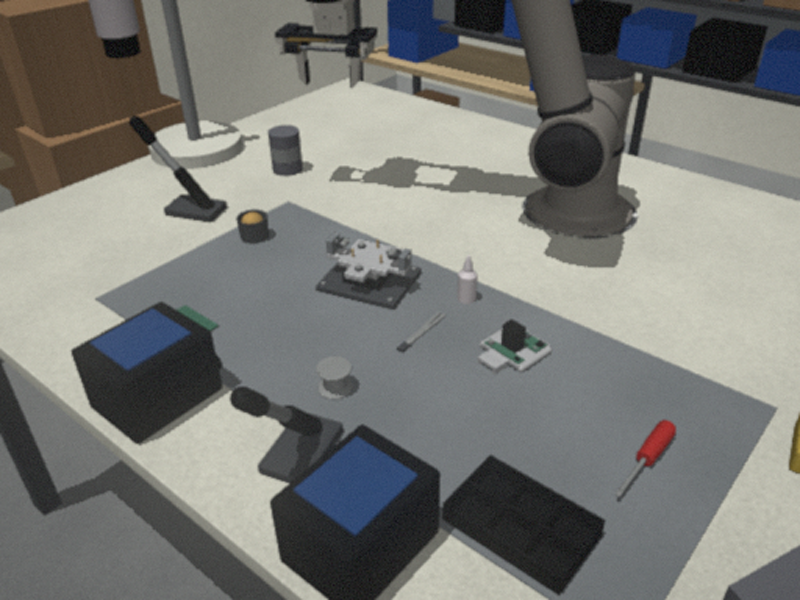

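The top view shows the carrier at about (305,358) with its grip block at (305,356) and tongue end at (311,330). The stage is at (462,360) with its tongue at (456,335). The flux bottle (376,396) and tweezers (378,330) lie between them.

Run:
```python
from h import *
c=pickle.load(open('top.pkl','rb'));P=cloud(c)
for n,u,v in [('grip',305,356),('ctongue',311,332),('stage mid',462,362),('st tongue',457,336),('bottle',376,396),('lroll',433,370),('rroll',492,351),('cor',417,352),('cor',489,322),('cor',507,379),('cor',434,400)]:
    print(n,P[int(v*.64),int(u*.64)].round(4))
w=cap('wrist');print(w['hand_eye'].round(4),w['vfov'],w['cx'],w['cy'])
s=robot.observe();print(s['tool_pos'],s['tool_rot'],s['time'])
```

```text
grip [0.4815 0.1394 0.0566]
ctongue [0.5304 0.1339 0.0144]
stage mid [ 0.4676 -0.1547  0.0481]
st tongue [ 0.5141 -0.1462  0.057 ]
bottle [0.4046 0.0067 0.0831]
lroll [ 0.4519 -0.0996  0.0765]
rroll [ 0.4858 -0.2078  0.0719]
cor [ 0.4899 -0.071  -0.0006]
cor [ 0.5458 -0.2127  0.013 ]
cor [ 0.436  -0.2462  0.0076]
cor [ 0.3954 -0.103   0.0006]
[[-3.000e-04  9.643e-01  2.647e-01  7.090e-02]
 [ 1.000e+00  3.000e-04 -1.000e-04 -4.000e-04]
 [-2.000e-04  2.647e-01 -9.643e-01 -1.576e-01]
 [ 0.000e+00  0.000e+00  0.000e+00  1.000e+00]] 63.17696996685358 255.81688858675057 184.44543421606969
[ 0.22914896 -0.47201618  0.22619653] [-3.14039987e+00 -1.68323642e-04  4.51824812e-01] 0.15
```

>>> move_arm(
  motion=[
    [0.89,-0.455,0,0,0,0],
    [0.89,-0.455,0,0,0,0],
  ],
  fingers=1,
)

```text
time: 0.4
tool_pos: [0.2901, -0.3908, 0.2264]
tool_rot: [-3.14, -0.0, 0.452]
contact_force: [0.2, -0.6, 0.1]
opening: 0.0915
grip_force: 0.0
```

>>> move_arm(
  motion=[
    [0.89,-0.455,0,0,0,0],
    [0.89,-0.455,0,0,0,0],
  ],
)

```text
time: 0.65
tool_pos: [0.3506, -0.3106, 0.2266]
tool_rot: [-3.141, -0.0, 0.453]
contact_force: [-0.3, -0.0, 0.4]
opening: 0.0915
grip_force: 0.0
```

>>> move_arm(
  motion=[
    [0.89,-0.455,0,0,0,0],
    [0.89,-0.455,0,0,0,0],
  ],
)

```text
time: 0.9
tool_pos: [0.4108, -0.2308, 0.2266]
tool_rot: [-3.141, -0.0, 0.453]
contact_force: [0.7, -0.5, -0.3]
opening: 0.0917
grip_force: 0.0
```

>>> move_arm(
  motion=[
    [0.3,-0.15,0,0,0,-0.056],
    [0.6,-0.3,0,0,0,-0.113],
    [0.89,-0.455,0,0,0,-0.17],
    [0.89,-0.455,0,0,0,-0.226],
    [0.89,-0.455,0,0,0,-0.283],
    [0.89,-0.455,0,0,0,-0.34],
    [0.89,-0.455,0,0,0,-0.396],
    [0.89,-0.455,0,0,0,-0.452],
    [0.89,-0.455,0,0,0,-0.452],
    [0.89,-0.455,0,0,0,-0.452],
  ],
)

```text
time: 2.15
tool_pos: [0.47, -0.1531, 0.2266]
tool_rot: [-3.141, -0.0, 1.868]
contact_force: [-0.3, 0.5, -0.2]
opening: 0.0916
grip_force: 0.0
```

Run:
```python
from h import *
c=cap('wrist');pickle.dump(c,open('w1.pkl','wb'))
cv2.imwrite('pics/w1.png',cv2.resize(c['image'][...,::-1],(800,600),interpolation=cv2.INTER_CUBIC))
```

```text
(no output)
```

View pics/w1.png

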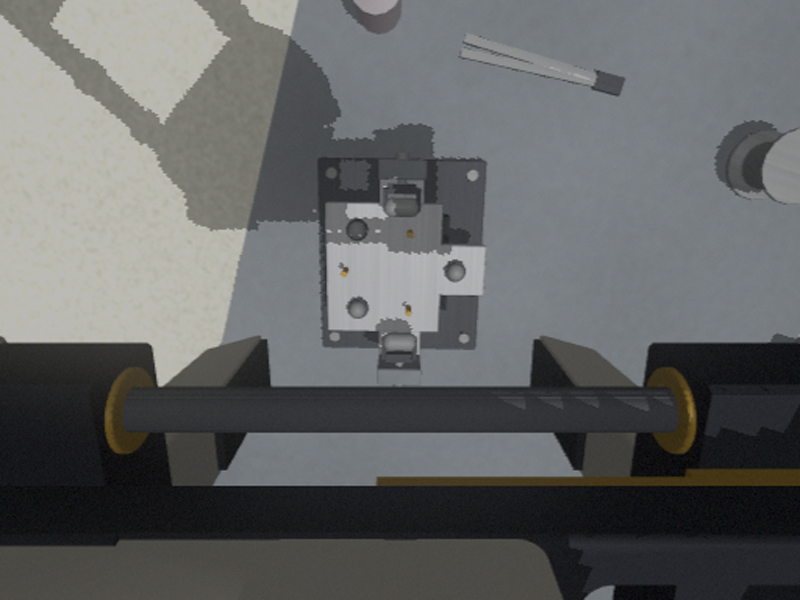

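The wrist view shows the three balls at about (455,271), (357,230) and (358,308). The foot screws are at (331,172), (473,174), (334,336) and (464,338), and the rollers are at (403,202) and (399,345). I'll enlarge it to read the pixels more closely.

Run:
```python
from h import *
c=pickle.load(open('w1.pkl','rb'))
im=c['image'][95:230,195:325,::-1]  # 130x135
cv2.imwrite('pics/w1c.png',cv2.resize(im,None,fx=4.4,fy=4.4,interpolation=cv2.INTER_CUBIC))
P=cloud(c)
for n,u,v in [('tbl',400,270),('tbl',380,250),('tbl',380,290),('tongue',470,285),('foot',345,345),('foot',440,340),('foot',465,200),('foot',345,170),('bf',455,271),('bl',357,230),('br',358,308),('mat',600,250)]:
    p=P[int(v*.64)-1:int(v*.64)+2,int(u*.64)-1:int(u*.64)+2].reshape(-1,3);print(n,np.median(p,0).round(4))
```

```text
tbl [ 0.4714 -0.1585  0.0515]
tbl [ 0.4541 -0.1501  0.0513]
tbl [ 0.462  -0.1768  0.0519]
tongue [ 0.521  -0.1551  0.0516]
foot [ 0.4486 -0.2401  0.0133]
foot [ 0.5214 -0.2136  0.0134]
foot [ 0.5046 -0.1023  0.0132]
foot [ 0.4122 -0.1067  0.0135]
bf [ 0.5065 -0.1464  0.0614]
bl [ 0.4352 -0.1395  0.0613]
br [ 0.451  -0.1914  0.0611]
mat [ 0.6221 -0.1083  0.0015]
```

View pics/w1c.png

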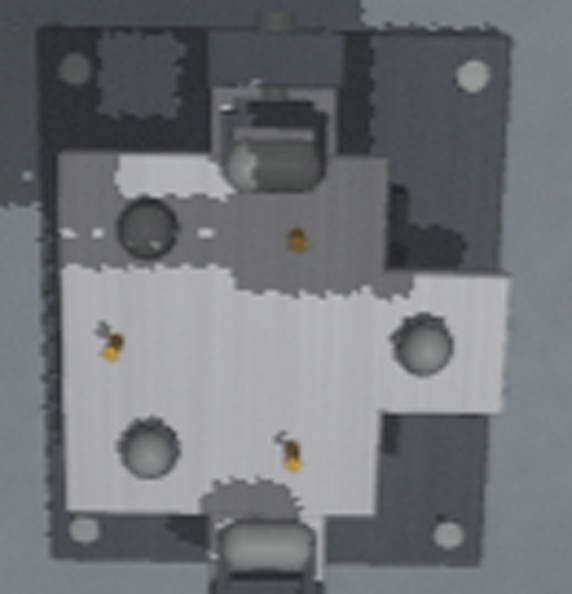

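```bash
cat >> h.py <<'E'
def px(c,u,v,z):
    f=384/2/np.tan(np.radians(c['vfov'])/2);T=c['extrinsics']
    d=T[:3,:3]@np.array([(u-c['cx'])/f,-(v-c['cy'])/f,-1]);o=T[:3,3]
    return o+d*(z-o[2])/d[2]
def fit(L,W):
    L=np.array(L,float);W=np.array(W)[:,:2];a=L-L.mean(0);b=W-W.mean(0)
    y=np.arctan2((a[:,0]*b[:,1]-a[:,1]*b[:,0]).sum(),(a*b).sum());Rm=np.array([[np.cos(y),-np.sin(y)],[np.sin(y),np.cos(y)]])
    t=W.mean(0)-Rm@L.mean(0);return t,y,(W-(L@Rm.T+t))
E
python3 - <<'E'
from h import *
c=pickle.load(open('w1.pkl','rb'))
q=lambda x,y:((x+.5)/4.4-.5+195,(y+.5)/4.4-.5+95)
W=[px(c,*q(*p),.0557) for p in [(423,346),(147,229),(149,447)]]
t,y,r=fit([(38,0),(-30,28),(-30,-28)],np.array(W)*1000);print(t,y,np.degrees(y),r)
W=[px(c,*q(*p),.014) for p in [(474,76),(75,68),(84,530),(449,535)]]
a=np.array(W)*1000;print(a.mean(0),a)
E
```

```text
[ 471.22917579 -158.23157684] 0.2786691604499371 15.966566774235357 [[-0.30739909 -0.18888963]
 [ 0.20499092 -0.51321328]
 [ 0.10240817  0.70210291]]
[ 471.73847396 -159.33099581   14.        ] [[ 504.27627151  -83.06424521   14.        ]
 [ 403.54964397 -111.79195516   14.        ]
 [ 439.23528448 -235.88337658   14.        ]
 [ 539.89269586 -206.58440629   14.        ]]
```

>>> move_arm(
  motion=[
    [0.92,0.32,0,0,0,0],
    [0.92,0.32,0,0,0,0],
  ],
)

```text
time: 2.45
tool_pos: [0.4731, -0.0542, 0.2267]
tool_rot: [-3.142, -0.0, 1.87]
contact_force: [-0.1, -0.0, -0.6]
opening: 0.0918
grip_force: 0.0
```

>>> move_arm(
  motion=[
    [0.92,0.32,0,0,0,0],
    [0.92,0.32,0,0,0,0],
  ],
)

```text
time: 2.7
tool_pos: [0.4764, 0.0439, 0.2268]
tool_rot: [3.141, -0.0, 1.871]
contact_force: [0.0, -0.2, 0.3]
opening: 0.0917
grip_force: 0.0
```

>>> move_arm(
  motion=[
    [0.5,0.15,0,0,0,0.05],
    [0.92,0.32,0,0,0,0.1],
    [0.92,0.32,0,0,0,0.128],
    [0.92,0.32,0,0,0,0.128],
    [0.92,0.32,0,0,0,0.128],
  ],
)

```text
time: 3.32
tool_pos: [0.4799, 0.1385, 0.2267]
tool_rot: [-3.142, 0.0, 1.47]
contact_force: [0.1, -0.2, 1.3]
opening: 0.0918
grip_force: 0.0
```

Run:
```python
from h import *
c=cap('wrist');pickle.dump(c,open('w2.pkl','wb'))
cv2.imwrite('pics/w2.png',cv2.resize(c['image'][80:230,170:340,::-1],None,fx=4,fy=4,interpolation=cv2.INTER_CUBIC))
```

```text
(no output)
```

View pics/w2.png

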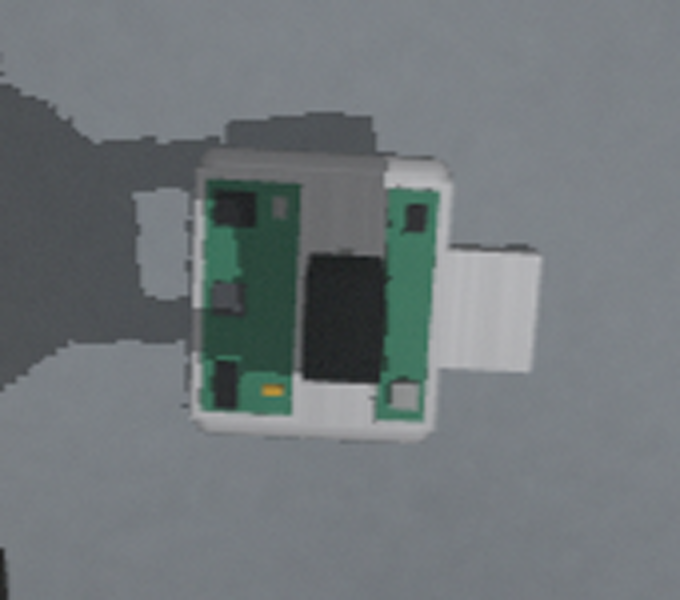

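Run:
```python
from h import *
c=pickle.load(open('w2.pkl','rb'))
q=lambda x,y:((x+.5)/4-.5+170,(y+.5)/4-.5+80)
W=[px(c,*q(*p),.014) for p in [(541,252),(532,371),(450,248),(440,369)]]
t,y,r=fit([(58,18),(58,-18),(30,18),(30,-18)],np.array(W)*1000);print(t,y,np.degrees(y),r)
W=[px(c,*q(*p),.054) for p in [(308,256),(384,258),(379,382),(303,379)]]
t,y,r=fit([(-11,15),(11,15),(11,-15),(-11,-15)],np.array(W)*1000);print(t,y,np.degrees(y),r)
P=cloud(c);g=P[...,2];m=(g>.045)&(g<.06);k=np.argwhere(m);print(len(k),np.median(P[m],0),P[m].min(0),P[m].max(0))
s=robot.observe();print(s['tool_pos'],s['tool_rot'],s['time'])
```

```text
[479.78375319 143.87522295] -0.1430463741039705 -8.195953510806984 [[-0.35015954  0.28830374]
 [-0.09939808  0.03244753]
 [ 0.61936488  0.19835223]
 [-0.16980726 -0.51910351]]
[479.94106381 146.95279877] -0.13917715703788222 -7.974263702900133 [[ 1.19853014  1.55232183]
 [-0.62342923  2.04810747]
 [-0.94516333 -1.73190735]
 [ 0.37006242 -1.86852195]]
751 [0.47577261 0.14036189 0.05369131] [ 0.38952733 -0.00938328  0.04527347] [0.49134047 0.1604178  0.05989931]
[0.4799484  0.13834936 0.22669414] [-3.14158736e+00  1.47121044e-04  1.46953463e+00] 3.375
```

>>> move_arm(
  motion=[
    [0.055,-0.007,0.3,0,0,0.013],
    [0.055,-0.007,0.7,0,0,0.013],
    [0.055,-0.007,1.0,0,0,0.013],
    [0.055,-0.007,1.0,0,0,0.013],
  ],
)

```text
time: 3.88
tool_pos: [0.4785, 0.1437, 0.125]
tool_rot: [-3.137, 0.001, 1.428]
contact_force: [0.6, -0.3, 0.3]
opening: 0.0918
grip_force: 0.0
```

>>> move_arm(
  motion=[
    [0,0,0.35,0,0,0],
    [0,0,0.6,0,0,0],
    [0,0,0.8,0,0,0],
    [0,0,0.9,0,0,0],
    [0,0,0.97,0,0,0],
    [0,0,1.0,0,0,0],
    [0,0,1.0,0,0,0],
  ],
)

```text
time: 4.75
tool_pos: [0.4801, 0.1444, 0.0271]
tool_rot: [3.141, -0.0, 1.429]
contact_force: [-1.1, 0.1, -0.3]
opening: 0.0919
grip_force: 0.0
```

```bash
python3 -c "
from h import *
s=robot.observe();print(s['tool_pos'],s['tool_rot'],s['contact_force'],s['time'])"
```

```text
[0.48005256 0.1444424  0.02705699] [ 3.14094691e+00 -9.66121148e-05  1.42884979e+00] [-1.09062616  0.11633317 -0.30602586] 4.75
```

>>> move_arm(
  motion=[
    [0,0,0.02,0,0,0],
    [0,0,0.02,0,0,0],
    [0,0,0.02,0,0,0],
    [0,0,0.02,0,0,0],
    [0,0,0.02,0,0,0],
    [0,0,0.02,0,0,0],
    [0,0,0.02,0,0,0],
    [0,0,0.02,0,0,0],
  ],
  fingers=-1,
  newtons=45,
)

```text
time: 5.75
tool_pos: [0.4799, 0.1444, 0.0247]
tool_rot: [3.141, 0.0, 1.429]
contact_force: [-0.2, -0.8, -0.5]
opening: 0.0217
grip_force: 44.9
```

>>> move_arm(
  motion=[
    [0,0,-0.03,0,0,0],
    [0,0,-0.15,0,0,0],
    [0,0,-0.4,0,0,0],
    [0,0,-0.7,0,0,0],
    [0,0,-1.0,0,0,0],
  ],
)

```text
time: 6.38
tool_pos: [0.4795, 0.1444, 0.1262]
tool_rot: [-3.142, 0.0, 1.429]
contact_force: [1.3, -0.3, -4.4]
opening: 0.0218
grip_force: 44.9
```

>>> move_arm(
  motion=[
    [0,0,-0.15,0,0,0],
    [0,0,-0.25,0,0,0],
    [0,0,-0.3,0,0,0],
    [0,0,-0.3,0,0,0],
    [0,0,-0.3,0,0,0],
  ],
)

```text
time: 7.0
tool_pos: [0.4794, 0.1443, 0.154]
tool_rot: [-3.14, 0.0, 1.429]
contact_force: [-0.5, -0.2, -4.6]
opening: 0.0216
grip_force: 44.9
```

Run:
```python
from h import *
s=robot.observe();print(s['tool_pos'],s['tool_rot'],s['contact_force'],s['torque'],s['time'])
c=cap('wrist');pickle.dump(c,open('w3.pkl','wb'))
cv2.imwrite('pics/w3.png',cv2.resize(c['image'][110:310,120:392,::-1],(800,588),interpolation=cv2.INTER_CUBIC))
```

```text
[0.47936345 0.14433793 0.15403453] [-3.14026417e+00  4.85020591e-04  1.42879595e+00] [-0.51146062 -0.188691   -4.59655366] [-0.02675447 -0.12192357  0.00611998] 7.0
```

View pics/w3.png

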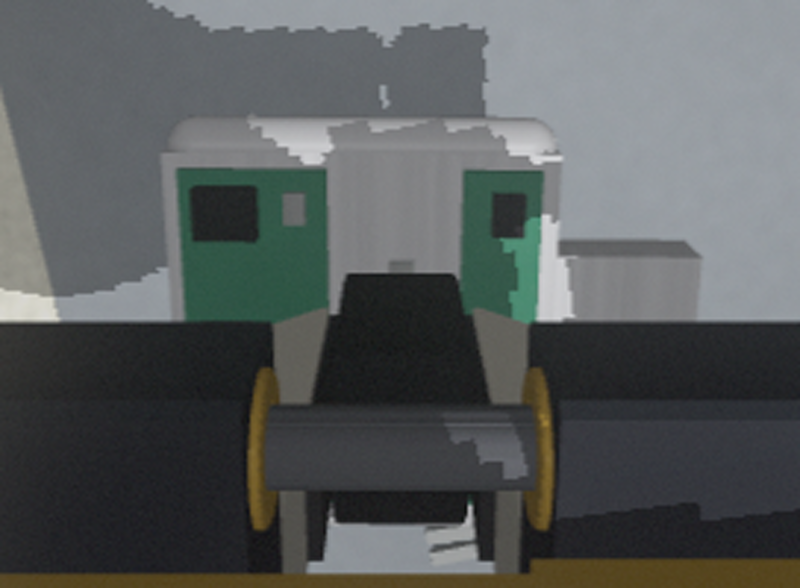

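Run:
```python
from h import *
c=pickle.load(open('w3.pkl','rb'));P=cloud(c);k=.34
s=robot.observe();t=s['tool_pos'];y=s['tool_rot'][2]
def loc(p): # carrier-like frame: x=tool y, y=tool x
    d=(p-t)*1000;return np.array([d[0]*np.sin(y)-d[1]*np.cos(y),d[0]*np.cos(y)+d[1]*np.sin(y),d[2]]).round(2)
for n,a in [('alu',(340,170,455,250)),('tongue',(585,262,690,315)),('boardL',(190,255,310,310)),('back',(167,160,175,310))]:
    x0,y0,x1,y1=a;p=P[int(110+y0*k):int(110+y1*k),int(120+x0*k):int(120+x1*k)].reshape(-1,3)
    print(n,loc(np.median(p,0)))
x0=px(c,120+701*k-.3,110+257*k-.3,t[2]-.0107);print('tongue corner (58,18)',loc(x0))
for q in [(164,153),(560,157)]: print('edge y~38..44',loc(px(c,120+q[0]*k-.3,110+q[1]*k-.3,t[2]-.0107)))
```

```text
alu [ -1.35  27.34 -11.1 ]
tongue [ 45.26  11.27 -11.18]
boardL [-29.57  13.45  -9.39]
back [-44.59  22.43 -11.04]
tongue corner (58,18) [ 57.38  17.72 -10.7 ]
edge y~38..44 [-44.37  38.01 -10.7 ]
edge y~38..44 [ 29.44  37.26 -10.7 ]
```

>>> move_arm(
  motion=[
    [-0.2,0.02,0,0,0,0],
    [-0.6,0.07,0,0,0,0],
    [-1.0,0.115,0,0,0,0],
  ],
)

```text
time: 7.42
tool_pos: [0.4767, 0.0429, 0.1542]
tool_rot: [-3.141, 0.0, 1.43]
contact_force: [0.5, -0.4, -3.8]
opening: 0.0217
grip_force: 44.9
```

>>> move_arm(
  motion=[
    [-0.4,0.05,0,0,0,0],
    [-0.8,0.09,0,0,0,0],
    [-1.0,0.115,0,0,0,0],
  ],
)

```text
time: 7.8
tool_pos: [0.4739, -0.0587, 0.1543]
tool_rot: [-3.141, 0.0, 1.427]
contact_force: [0.3, 1.1, -3.5]
opening: 0.0217
grip_force: 44.9
```

>>> move_arm(
  motion=[
    [-0.3,0.03,0,0,0,-0.03],
    [-0.6,0.07,0,0,0,-0.07],
    [-0.85,0.1,0,0,0,-0.11],
    [-1.0,0.115,0,0,0,-0.134],
    [-1.0,0.115,0,0,0,-0.134],
    [-1.0,0.115,0,0,0,-0.134],
    [-1.0,0.115,0,0,0,-0.134],
    [-1.0,0.115,0,0,0,-0.134],
  ],
)

```text
time: 8.8
tool_pos: [0.4715, -0.1569, 0.1548]
tool_rot: [3.142, 0.0, 1.85]
contact_force: [-0.4, -0.2, -4.1]
opening: 0.0215
grip_force: 44.9
```

```bash
cat > st.py <<'E'
from h import *
s=robot.observe();t=s['tool_pos'];y=s['tool_rot'][2]
print(t.round(5),s['tool_rot'].round(4),s['contact_force'].round(2),s['torque'].round(3),s['time'])
d=(np.array([471.1,-157.8])/1000-t[:2])*10
print('dx dy rz',d[0]*np.cos(y)+d[1]*np.sin(y),d[0]*np.sin(y)-d[1]*np.cos(y),-(1.8495-y)/np.pi)
E
python3 st.py
```

```text
[ 0.47154 -0.15688  0.15475] [3.1416 0.     1.8503] [-0.38 -0.17 -4.09] [ 0.063 -0.131 -0.044] 8.8
dx dy rz -0.007582849622777154 -0.006755493966943795 0.000247653592567079
```

>>> move_arm(
  motion=[
    [-0.008,-0.007,0.1,0,0,0],
    [-0.008,-0.007,0.22,0,0,0],
    [-0.008,-0.007,0.34,0,0,0],
    [-0.008,-0.007,0.44,0,0,0],
    [-0.008,-0.007,0.5,0,0,0],
    [-0.008,-0.007,0.52,0,0,0],
    [-0.008,-0.007,0.52,0,0,0],
    [-0.008,-0.007,0.52,0,0,0],
  ],
)

```text
time: 9.8
tool_pos: [0.4713, -0.1585, 0.1031]
tool_rot: [3.141, 0.001, 1.85]
contact_force: [-0.7, 0.7, -3.8]
opening: 0.0219
grip_force: 44.9
```

```bash
python3 st.py
```

```text
[ 0.47128 -0.15854  0.10308] [3.1410e+00 7.0000e-04 1.8498e+00] [-0.73  0.68 -3.79] [ 0.013 -0.202 -0.019] 9.8
dx dy rz 0.007591211572436185 0.0003256028943949582 8.554063597544287e-05
```

Run:
```python
from h import *
c=cap('scene')
cv2.imwrite('pics/s1.png',cv2.resize(c['image'][110:220,180:300,::-1],None,fx=5,fy=5,interpolation=cv2.INTER_CUBIC))
```

```text
(no output)
```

View pics/s1.png

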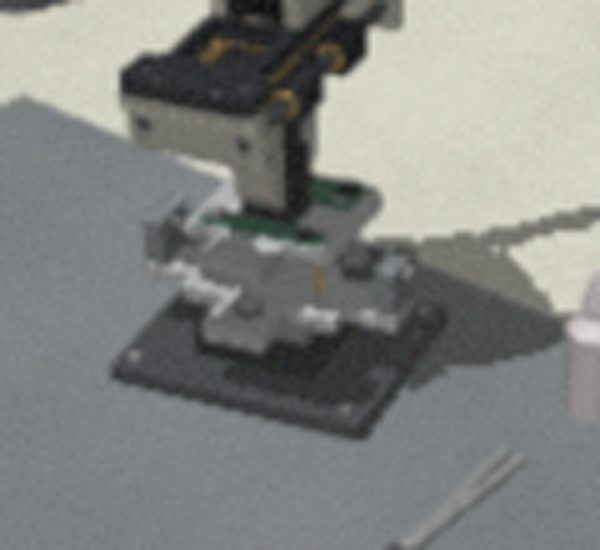

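The carrier hovers over the stage, centred between the roller housings (165,235) and (395,285), with its tongue over the stage's tongue. I'll descend and feel for the rollers.

>>> move_arm(
  motion=[
    [0,0,0.01,0,0,0],
    [0,0,0.02,0,0,0],
    [0,0,0.03,0,0,0],
    [0,0,0.04,0,0,0],
    [0,0,0.04,0,0,0],
  ],
)

```text
time: 10.48
tool_pos: [0.471, -0.1584, 0.0986]
tool_rot: [-3.141, -0.0, 1.85]
contact_force: [0.3, 0.1, -3.8]
opening: 0.0218
grip_force: 44.9
```

>>> move_arm(
  motion=[
    [0,0,0.01,0,0,0],
    [0,0,0.02,0,0,0],
    [0,0,0.02,0,0,0],
  ],
)

```text
time: 10.85
tool_pos: [0.4714, -0.159, 0.0974]
tool_rot: [3.141, 0.002, 1.85]
contact_force: [-1.1, -2.2, 3.8]
opening: 0.0216
grip_force: 44.9
```

```bash
python3 st.py
```

```text
[ 0.47138 -0.15895  0.09741] [3.1408e+00 1.5000e-03 1.8500e+00] [-1.11 -2.18  3.81] [-0.377  0.252  0.082] 10.85
dx dy rz 0.011845923351976527 0.0005289057851952284 0.0001558671127470706
```

>>> move_arm(
  motion=[
    [-0.006,0,0.004,0,0,0],
    [-0.006,0,0.008,0,0,0],
    [-0.006,0,0.008,0,0,0],
  ],
)

```text
time: 11.22
tool_pos: [0.4715, -0.1593, 0.097]
tool_rot: [3.141, 0.001, 1.85]
contact_force: [-3.5, 0.2, 9.7]
opening: 0.0217
grip_force: 44.9
```

```bash
python3 st.py
```

```text
[ 0.47147 -0.15927  0.09704] [3.1407e+00 1.3000e-03 1.8500e+00] [-3.53  0.21  9.67] [-0.154  0.466  0.072] 11.225
dx dy rz 0.01512656392412896 0.00044118933308046017 0.00014929622256364816
```

>>> move_arm(
  motion=[
    [0.002,-0.003,0.003,0,0,0],
    [0.002,-0.003,0.003,0,0,0],
  ],
)

```text
time: 11.48
tool_pos: [0.4714, -0.1592, 0.0969]
tool_rot: [3.14, 0.002, 1.85]
contact_force: [-1.7, -0.2, 9.9]
opening: 0.0216
grip_force: 44.9
```

```bash
python3 st.py
```

```text
[ 0.47145 -0.15924  0.09693] [3.14e+00 1.80e-03 1.85e+00] [-1.7  -0.24  9.92] [-0.108  0.401  0.085] 11.475
dx dy rz 0.014764916550846502 0.0006161959096291848 0.0001461311431939903
```

>>> move_arm(
  motion=[
    [0,0,0.003,0,0,0],
    [0,0,0.005,0,0,0],
    [0,0,0.005,0,0,0],
  ],
)

```text
time: 11.85
tool_pos: [0.4714, -0.1592, 0.0963]
tool_rot: [3.14, 0.002, 1.85]
contact_force: [-2.1, -0.0, 10.3]
opening: 0.0215
grip_force: 44.9
```

```bash
python3 st.py
```

```text
[ 0.47144 -0.15922  0.09633] [3.1401e+00 1.7000e-03 1.8499e+00] [-2.080e+00 -1.000e-02  1.033e+01] [-0.109  0.344  0.08 ] 11.85
dx dy rz 0.014574313846643625 0.000689731361881058 0.00014245889914641768
```

Force plateau of about 14 N in all, and the carrier is moving. I'll continue gently.

>>> move_arm(
  motion=[
    [0,0,0.004,0,0,0],
    [0,0,0.008,0,0,0],
    [0,0,0.01,0,0,0],
    [0,0,0.01,0,0,0],
  ],
)

```text
time: 12.35
tool_pos: [0.4714, -0.1591, 0.095]
tool_rot: [3.14, 0.001, 1.85]
contact_force: [-0.9, -0.2, 6.5]
opening: 0.0216
grip_force: 44.9
```

>>> move_arm(
  motion=[
    [0,0,0.004,0,0,0],
    [0,0,0.008,0,0,0],
    [0,0,0.01,0,0,0],
    [0,0,0.01,0,0,0],
  ],
)

```text
time: 12.85
tool_pos: [0.4713, -0.159, 0.0937]
tool_rot: [3.14, 0.001, 1.85]
contact_force: [-0.6, -0.8, 4.1]
opening: 0.0216
grip_force: 44.9
```

```bash
python3 st.py
```

```text
[ 0.47131 -0.15896  0.0937 ] [3.1405e+00 9.0000e-04 1.8498e+00] [-0.65 -0.8   4.07] [-0.056  0.036  0.079] 12.85
dx dy rz 0.011778391056441087 0.0011611063670358868 0.00010477007678975452
```

>>> move_arm(
  motion=[
    [0,0,0.005,0,0,0],
    [0,0,0.01,0,0,0],
    [0,0,0.015,0,0,0],
    [0,0,0.02,0,0,0],
    [0,0,0.02,0,0,0],
  ],
)

```text
time: 13.48
tool_pos: [0.4711, -0.1588, 0.0909]
tool_rot: [3.141, 0.0, 1.85]
contact_force: [3.2, -0.2, 0.9]
opening: 0.0217
grip_force: 44.9
```

>>> move_arm(
  motion=[
    [0,0,0.005,0,0,0],
    [0,0,0.01,0,0,0],
    [0,0,0.015,0,0,0],
    [0,0,0.02,0,0,0],
    [0,0,0.02,0,0,0],
  ],
)

```text
time: 14.1
tool_pos: [0.4711, -0.1588, 0.0889]
tool_rot: [3.141, 0.0, 1.85]
contact_force: [5.4, 1.5, -2.4]
opening: 0.0219
grip_force: 44.9
```

```bash
python3 st.py
```

```text
[ 0.47111 -0.1588   0.08895] [3.1411e+00 1.0000e-04 1.8497e+00] [ 5.37  1.53 -2.37] [ 0.266 -1.107  0.093] 14.1
dx dy rz 0.009642397603431059 0.0026470927524924774 7.622836345532426e-05
```

>>> move_arm(
  motion=[
    [0,0.003,0.005,0,0,0],
    [0,0.003,0.01,0,0,0],
    [0,0.003,0.015,0,0,0],
    [0,0.003,0.015,0,0,0],
  ],
)

```text
time: 14.6
tool_pos: [0.4711, -0.1587, 0.0873]
tool_rot: [-3.141, -0.0, 1.85]
contact_force: [5.5, 1.0, -3.6]
opening: 0.0218
grip_force: 44.9
```

```bash
python3 st.py
```

```text
[ 0.47108 -0.15868  0.08727] [-3.1414e+00 -3.0000e-04  1.8497e+00] [ 5.48  0.97 -3.63] [ 0.232 -1.12   0.042] 14.6
dx dy rz 0.00836548983994487 0.0025715136840629717 6.771943930010483e-05
```

>>> move_arm(
  motion=[
    [0,0.004,0,0,0,0],
    [0,0.004,0,0,0,0],
    [0,0.004,0,0,0,0],
  ],
)

```text
time: 14.98
tool_pos: [0.4711, -0.1585, 0.0872]
tool_rot: [-3.141, -0.001, 1.85]
contact_force: [4.1, 0.9, -6.1]
opening: 0.0215
grip_force: 44.9
```

```bash
python3 st.py
```

```text
[ 0.4711  -0.15855  0.08725] [-3.1407e+00 -6.0000e-04  1.8498e+00] [ 4.08  0.88 -6.13] [ 0.159 -0.866  0.084] 14.975
dx dy rz 0.00720456957874682 0.0020504391541529797 9.013645371463005e-05
```

>>> move_arm(
  motion=[
    [0,0.005,0,0,0,0],
    [0,0.008,0,0,0,0],
    [0,0.008,0,0,0,0],
  ],
)

```text
time: 15.35
tool_pos: [0.4712, -0.1583, 0.0872]
tool_rot: [-3.139, -0.001, 1.85]
contact_force: [-1.9, -1.2, -4.6]
opening: 0.0216
grip_force: 44.9
```

```bash
python3 st.py
```

```text
[ 0.47124 -0.15835  0.08724] [-3.1394e+00 -1.1000e-03  1.8500e+00] [-1.86 -1.15 -4.56] [-0.286  0.279  0.134] 15.35
dx dy rz 0.005639094471996821 0.00020301738383589796 0.00016992597748397915
```

>>> move_arm(
  motion=[
    [0,-0.002,0.004,0,0,0],
    [0,-0.002,0.008,0,0,0],
    [0,-0.002,0.012,0,0,0],
    [0,-0.002,0.016,0,0,0],
    [0,-0.002,0.016,0,0,0],
  ],
)

```text
time: 15.98
tool_pos: [0.4713, -0.1584, 0.0856]
tool_rot: [-3.14, -0.001, 1.85]
contact_force: [-4.0, -2.5, -6.5]
opening: 0.0216
grip_force: 44.9
```

```bash
python3 st.py
```

```text
[ 0.4713  -0.15835  0.08556] [-3.1399e+00 -1.0000e-03  1.8499e+00] [-4.01 -2.53 -6.49] [-0.328  0.751  0.072] 15.975
dx dy rz 0.005857787682602461 -0.0003868438933759936 0.0001376591292266459
```

>>> move_arm(
  motion=[
    [-0.003,-0.003,0.004,0,0,0],
    [-0.003,-0.006,0.008,0,0,0],
    [-0.003,-0.006,0.012,0,0,0],
    [-0.003,-0.006,0.016,0,0,0],
    [-0.003,-0.006,0.016,0,0,0],
  ],
)

```text
time: 16.6
tool_pos: [0.4714, -0.1589, 0.0842]
tool_rot: [-3.141, -0.0, 1.85]
contact_force: [-4.0, -1.0, -8.6]
opening: 0.0216
grip_force: 44.9
```

```bash
python3 st.py
```

```text
[ 0.47141 -0.15885  0.08418] [-3.1412e+00 -3.0000e-04  1.8498e+00] [-4.05 -0.99 -8.64] [-0.243  0.641  0.078] 16.6
dx dy rz 0.010981510556985529 -2.8011712170231302e-05 9.259205982880383e-05
```

>>> move_arm(
  motion=[
    [0,-0.003,0.004,0,0,0],
    [0,-0.006,0.008,0,0,0],
    [0,-0.006,0.012,0,0,0],
    [0,-0.006,0.012,0,0,0],
  ],
)

```text
time: 17.1
tool_pos: [0.4714, -0.1591, 0.0833]
tool_rot: [3.141, 0.0, 1.85]
contact_force: [-0.7, -0.9, -9.5]
opening: 0.0217
grip_force: 44.9
```

```bash
python3 st.py
```

```text
[ 0.47141 -0.15914  0.08327] [3.1408e+00 4.0000e-04 1.8498e+00] [-0.72 -0.93 -9.47] [0.004 0.076 0.126] 17.1
dx dy rz 0.013723407367024713 0.0007306499460863676 8.380447272888272e-05
```

>>> move_arm(
  motion=[
    [0,0,0.004,0,0,0],
    [0,0,0.008,0,0,0],
    [0,0,0.012,0,0,0],
    [0,0,0.012,0,0,0],
  ],
)

```text
time: 17.6
tool_pos: [0.4713, -0.1591, 0.082]
tool_rot: [3.141, 0.0, 1.85]
contact_force: [0.4, 0.1, -11.2]
opening: 0.0215
grip_force: 44.9
```

```bash
python3 st.py
```

```text
[ 0.47134 -0.15913  0.082  ] [3.1410e+00 3.0000e-04 1.8498e+00] [  0.38   0.1  -11.21] [ 0.077 -0.351  0.063] 17.6
dx dy rz 0.013499190173303 0.0013230476203002174 8.441726834085618e-05
```

>>> move_arm(
  motion=[
    [0,0,0.004,0,0,0],
    [0,0,0.008,0,0,0],
    [0,0,0.008,0,0,0],
  ],
)

```text
time: 17.98
tool_pos: [0.4713, -0.1592, 0.0812]
tool_rot: [3.141, 0.0, 1.85]
contact_force: [2.8, 0.3, -11.5]
opening: 0.0216
grip_force: 44.9
```

```bash
python3 st.py
```

```text
[ 0.47131 -0.15915  0.0812 ] [3.1410e+00 3.0000e-04 1.8497e+00] [  2.82   0.27 -11.5 ] [ 0.135 -0.606  0.088] 17.975
dx dy rz 0.0135893237727218 0.001691054688248253 7.65568569419665e-05
```

>>> move_arm(
  motion=[
    [0,0.003,0.003,0,0,0],
    [0,0.003,0.005,0,0,0],
    [0,0.003,0.005,0,0,0],
  ],
)

```text
time: 18.35
tool_pos: [0.4713, -0.1591, 0.0807]
tool_rot: [3.142, 0.0, 1.85]
contact_force: [1.6, -0.1, -11.2]
opening: 0.0217
grip_force: 44.9
```

```bash
python3 st.py
```

```text
[ 0.47134 -0.15912  0.08073] [3.1415e+00 2.0000e-04 1.8498e+00] [  1.64  -0.14 -11.21] [-0.02  -0.416  0.096] 18.35
dx dy rz 0.013344484914428792 0.0012922850923693372 9.506389328746671e-05
```

>>> move_arm(
  motion=[
    [0,0.001,0.003,0,0,0],
    [0,0.001,0.005,0,0,0],
    [0,0.001,0.005,0,0,0],
  ],
)

```text
time: 18.73
tool_pos: [0.4714, -0.1591, 0.0804]
tool_rot: [3.142, 0.0, 1.85]
contact_force: [-0.0, 0.4, -6.9]
opening: 0.0218
grip_force: 44.9
```

```bash
python3 st.py
```

```text
[ 0.47137 -0.15913  0.08045] [3.1416e+00 3.0000e-04 1.8499e+00] [-0.03  0.42 -6.94] [-0.106 -0.092  0.058] 18.725
dx dy rz 0.01350512717673506 0.0010307202157118283 0.0001137480036627648
```

>>> move_arm(
  motion=[
    [0,0,0.003,0,0,0],
    [0,0,0.005,0,0,0],
    [0,0,0.005,0,0,0],
  ],
)

```text
time: 19.1
tool_pos: [0.4714, -0.1591, 0.0802]
tool_rot: [3.141, 0.0, 1.85]
contact_force: [-2.0, 1.1, 0.5]
opening: 0.0218
grip_force: 45.0
```

```bash
python3 st.py
```

```text
[ 0.47144 -0.15909  0.08016] [3.1414e+00 4.0000e-04 1.8499e+00] [-1.99  1.11  0.5 ] [0.04  0.338 0.077] 19.1
dx dy rz 0.013332062920495732 0.0002532919577766658 0.00013990477925797894
```

>>> move_arm(
  motion=[
    [0.001,-0.003,0.003,0,0,0],
    [0.001,-0.003,0.005,0,0,0],
    [0.001,-0.003,0.005,0,0,0],
  ],
)

```text
time: 19.48
tool_pos: [0.4715, -0.1591, 0.08]
tool_rot: [3.141, 0.001, 1.85]
contact_force: [-1.6, 1.3, 6.8]
opening: 0.0221
grip_force: 45.0
```

```bash
python3 st.py
```

```text
[ 0.47146 -0.1591   0.08   ] [3.1406e+00 9.0000e-04 1.8499e+00] [-1.64  1.34  6.84] [0.209 0.35  0.153] 19.475
dx dy rz 0.01349661002344138 0.00012296904651294205 0.00012693544879425618
```

>>> move_arm(
  motion=[
    [0,0,-0.005,0,0,0],
    [0,0,-0.006,0,0,0],
    [0,0,-0.006,0,0,0],
  ],
)

```text
time: 19.85
tool_pos: [0.4715, -0.1591, 0.08]
tool_rot: [3.141, 0.001, 1.85]
contact_force: [0.1, 0.9, 2.9]
opening: 0.0218
grip_force: 45.0
```

>>> move_arm(
  motion=[
    [0,0,0,0,0,0],
    [0,0,0,0,0,0],
    [0,0,0,0,0,0],
    [0,0,0,0,0,0],
    [0,0,0,0,0,0],
    [0,0,0,0,0,0],
  ],
  fingers=0.3,
)

```text
time: 20.6
tool_pos: [0.4711, -0.1591, 0.0798]
tool_rot: [3.142, 0.0, 1.85]
contact_force: [0.1, -0.2, -0.3]
opening: 0.0598
grip_force: 0.0
```

```bash
python3 st.py
```

```text
[ 0.47112 -0.15905  0.07984] [3.1415e+00 2.0000e-04 1.8498e+00] [ 0.09 -0.25 -0.29] [-0.004 -0.087  0.036] 20.6
dx dy rz 0.012073166988176027 0.0032717137281854073 8.4909449294345e-05
```

>>> move_arm(
  motion=[
    [0,0,-0.05,0,0,0],
    [0,0,-0.2,0,0,0],
    [0,0,-0.5,0,0,0],
    [0,0,-0.8,0,0,0],
    [0,0,-1.0,0,0,0],
  ],
)

```text
time: 21.22
tool_pos: [0.4716, -0.1592, 0.1825]
tool_rot: [3.139, 0.002, 1.85]
contact_force: [0.9, 0.7, 0.9]
opening: 0.0597
grip_force: 0.0
```

>>> move_arm(
  motion=[
    [0,0,-0.3,0,0,0],
    [0,0,-0.47,0,0,0],
    [0,0,-0.47,0,0,0],
    [0,0,-0.47,0,0,0],
    [0,0,-0.47,0,0,0],
  ],
)

```text
time: 21.85
tool_pos: [0.4707, -0.1588, 0.2261]
tool_rot: [-3.14, -0.001, 1.85]
contact_force: [0.4, -0.4, 0.0]
opening: 0.0597
grip_force: 0.0
```

Run:
```python
from h import *
c=cap('wrist');pickle.dump(c,open('w4.pkl','wb'));P=cloud(c)
cv2.imwrite('pics/w4.png',cv2.resize(c['image'][80:230,170:340,::-1],None,fx=4,fy=4,interpolation=cv2.INTER_CUBIC))
s=robot.observe();print(s['tool_pos'],s['time'],s['contact_force'])
th=.2787;o=np.array([.4712,-.1583])
d=P[...,:2]-o;X=(d[...,0]*np.cos(th)+d[...,1]*np.sin(th))*1e3;Y=(-d[...,0]*np.sin(th)+d[...,1]*np.cos(th))*1e3
for n,x0,x1,y0,y1 in [('tongue',36,54,-13,13),('L',-8,8,22,30),('R',-8,8,-30,-22),('top',-6,6,-8,8)]:
    m=(X>x0)&(X<x1)&(Y>y0)&(Y<y1);z=P[m][:,2];z=z[z>.03];print(n,len(z),np.median(z).round(5))
```

```text
[ 0.47074491 -0.15884301  0.2260996 ] 21.9 [-0.14539585  0.48749394 -0.65261119]
tongue 1555 0.2548
L 7625 0.33301
R 25 0.06892
top 220 0.10903
```

View pics/w4.png

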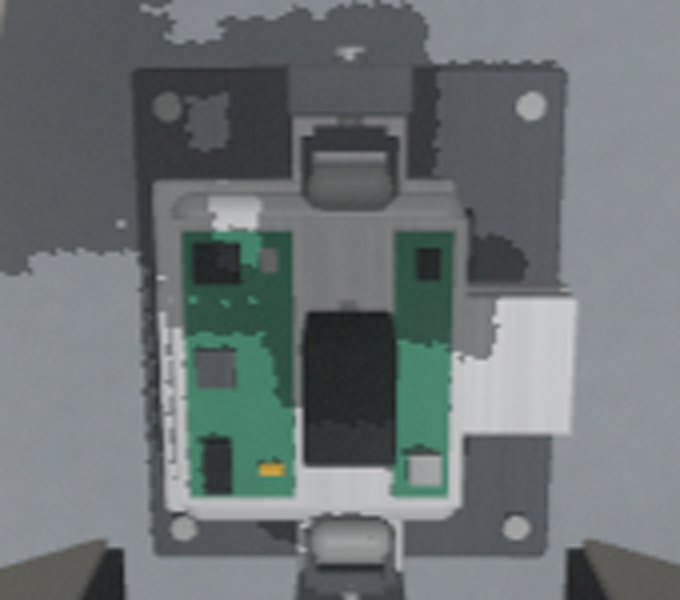

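The carrier sits in the stage with both rollers over its edges (350,185) and (350,540), and its tongue at (520,365) over the stage's tongue. My depth figures included the gripper, so I'll filter it out and check the plate is level.

Run:
```python
from h import *
c=pickle.load(open('w4.pkl','rb'));P=cloud(c)
for n,x0,y0,x1,y1 in [('tongue',505,310,560,425),('tongueroot',475,370,495,425),('L',310,225,385,290),('R',310,475,380,500),('back',168,350,180,480)]:
    p=P[80+y0//4:80+y1//4,170+x0//4:170+x1//4+1].reshape(-1,3);print(n,np.median(p,0).round(5))
q=lambda x,y:((x+.5)/4-.5+170,(y+.5)/4-.5+80)
W=[px(c,*q(*p),.069)*1e3 for p in [(577,300),(571,434)]]
print(np.array(W).round(1), (np.mean(W,0)[:2]-58*np.array([np.cos(.2787),np.sin(.2787)])).round(2))
```

```text
tongue [ 0.51716 -0.14571  0.06882]
tongueroot [ 0.50722 -0.15699  0.06892]
L [ 0.46309 -0.13169  0.06891]
R [ 0.47942 -0.19038  0.06896]
back [ 0.43077 -0.18622  0.0683 ]
[[ 522.4 -126.5   69. ]
 [ 532.3 -160.5   69. ]] [ 471.54 -159.45]
```

```bash
python3 -c "
from cell import robot
print(robot.hand_in())"
```

```text
the job is handed in; nothing more can be done
None
```

The carrier is home on the stage and released, and I handed the job in at about 22 s: plate level at the predicted home height (pins not read directly), peak push about 14 N, bystanders not touched.

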